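Load the negative viewer and set its lamp dial

ROBOT

A 6-joint arm with a two-finger parallel gripper is mounted at the origin on the work surface. World frame = base frame: x ahead of the robot, y to its left, z up, the work surface at z = 0. Lengths are in m, angles in rad, forces in N, time in s.
With the tool pointing down it reaches from about 0.35 to 0.775 m from the base axis. Payload 5.5 kg.
Tool frame: the origin (TCP) lies on the centre line of the jaws, within the pads' length; the fingertips stand 22 mm ahead of it and the grasp point (between the pads) lies 3 mm ahead of it; z points along the fingers, y is the line along which they close (so a half turn about z gives the same grasp; the last joint's range is limited). The gripper opens to 85 mm and grips with 20 to 120 N. Pads are 22 mm wide; open, the fingers measure 114 mm over their backs; the gripper's body (76 mm by 85 mm) begins 54 mm behind the grasp point. The pads swing forward as they close: fully open they stand 13 mm farther back than shut.
Start: joints at [-1.364, 0.313, 0.046, 1.304, 0, 1.431], TCP at [0.195, -0.541, 0.253] pointing down, gripper open.
Joint ranges: [-2.76, 2.76], [-0.86, 1.69], [-1.03, 1.26], [-2.2, 2.34], [-1.47, 1.5], [-3.14, 3.14]. Speed limits (rad/s): [2.57, 2.57, 3.14, 3.14, 3.14, 3.14].

INTERFACE

Orientations are given as a unit quaternion [w, x, y, z].
In Python, from cell import arm gives the robot as it stands.
- The arm moves only by the shell command python3 -m jog 'ROWS' [FORCE]. ROWS is JSON, a list of rows, each an object with "slide": the shift along the tool's x, y, z each as a share of 25 mm, from -1 to 1, a list of three; "yaw": the turn about the tool's z as a share of 4 degrees, from -1 to 1; "jaw": the closure, from 0 (fully open) to 1 (shut). A call has 1 to 5 rows; each row shifts and turns the commanded pose from where the row before left it, along the tool's axes as they then stand; what a row does not reach is not made up. A row lasts 1/10 s, in which the tool goes at most 50 mm and 8.59 degrees, less where a joint would pass 70% of its speed; a pose out of reach is approached as far as the arm can. A call with a number of a shift or a turn outside -1 to 1 is refused whole. A call with a gripper value outside its range is refused whole. The fingers move at their own pace and stop on an object; FORCE is the grip in N (left out, the last holds). Time passes only in rows, so rows that do not move let the fingers close. It gives the time, the measured TCP pose, the force, the opening and the grip force at its end, in the units of the state.
- arm.state(): the state, without advancing time (a new reading comes with each control period).
- arm.get_image(name): name is "side" or "top"; returns a dict with "frame" (420x560x3 uint8, red, green, blue), "mtx" (3x3 intrinsics, pixels), "R" (3x3) and "t" (3): a world point X has camera coordinates R X + t. Camera axes: x right, y down, z forward; pixel columns grow to the right and rows downward; lengths in m; the calibration is good to about 2 mm. A picture is of the moment at which its call begins. There is no depth.
- arm.sign_off(): hands the job in; it is judged then, once.
The state is a dict: "clock": time; "q": joint angles; "qd": joint speeds; "joint_efforts": joint torques, N m; "position": TCP position; "tool_rot": TCP orientation; "wrist_force": force on the tool from outside, world axes, zero at the start; "torque": the same for the moment, N m; "finger_gap": finger opening in m; "grip_force": force on a finger pad.
Only numpy, scipy, OpenCV 4.12 (cv2) and the standard library are available. Lean on these libraries where they do the work, as an engineer would, in place of code of your own. Each camera call takes 0.05 s, during which the arm holds its last target. There are 200 camera calls.

TASK

In the museum's storeroom, slide the long, narrow framed negative along the viewer's feed tongue into the slot until it is fully home against the stop. Only then turn the lamp dial clockwise until its pointer lines up with the small bright metal marker bar at the dial's rim, leaving the marker itself where it is. Leave everything else on the table undisturbed.

Things in the scene. Friction and masses are not known exactly. Their poses are not given: they have to be found in the camera images.
- carrier: The long narrow framed glass negative: a rigid slab 120 x 56 x 12 mm (x, y, z) with an aluminium frame and amber glass, about 0.2 kg, lying flat and loose on the table. Origin: centre of its underside; x along its length. Both ends and both faces are alike; either end may go in first.
- viewer: Fixed grey viewer, its top 66 mm above the table. Origin: on the table under the centre of the slot mouth in its front face; x points into the slot (away from the robot), y left, z up. The body spans x 0 to 170, y -165 to +45 mm. The slot is under the glass window, the dial on top at the right (-y).
- slot_mouth (a point): Centre of the slot's floor at the front face, 35 mm above the table; axes as the viewer's. The level slot is 59 mm wide and 16 mm high (35 to 51 mm above the table). A small flared cheek at each side stands out 10 mm in front of the face and guides the carrier in; the cheeks reach y +/-40 mm and 54 mm above the table.
- slot_stop (a point): Centre of the slot's far end at floor level, the stop, 114 mm beyond slot_mouth. A carrier fully home touches it: its centre is then 54 mm inside the mouth and its rear end sticks out 6 mm.
- tongue_end (a point): Front end of the feed tongue, top centre. The tongue is a flat shelf in front of the slot, 95 mm long, 42 mm wide (narrower than the carrier, so fingers pass beside it), 6 mm thick, its top 35 mm above the table, level with the slot floor; under it only a thin foot 12 mm wide.
- dial_axis (a point): Point on the dial's axis at a good height to grip, 97 mm above the table (viewer x 85, y -105 mm); axes as the viewer's. Dial: black skirt of 24 mm radius, and on it an upright bar grip 46 mm long, 14 mm thick, from 80 to 110 mm above the table. The bar lies along the pointer; a white line on its top and on a short nose marks the pointer end.
- dial (a joint): Dial angle in rad, growing clockwise seen from above, 0 to 5.236 (stops). At 0 the pointer points 150 degrees counter-clockwise (seen from above) from the viewer's x axis, so its direction is 150 degrees minus the angle. Turns freely against slight friction (0.05 N m) and stays where left.
- dial_tip (a point): Tip of the dial's pointer nose, 34 mm from the axis, 76 mm above the table.
- marker (a joint): Angle of the marker, counted like dial: the dial is set when both are equal. The marker ring is stiff (0.4 N m) and must not be moved.
- marker_tip (a point): The point the pointer tip must meet: 34 mm from the dial's axis, 76 mm above the table, at the inner end of the marker. The marker is a bright metal bar (22 mm long, 7 mm wide, top 75 mm above the table, lying radially 35 to 57 mm from the axis, over the scale) on a thin dark ring under the dial. The scale has white ticks every 15 degrees.
- wide_carrier: Bystander: square framed negative, 96 x 96 x 12 mm, too wide for the slot; origin under its centre.
- loupe: Bystander: black eyepiece loupe, 38 mm across, 36 mm high; origin under its centre.
- jar: Bystander: glass jar, 60 mm across, 85 mm high; origin under its centre.
- pot: Bystander: small clay pot, 84 mm across, 70 mm high, with two side handles; origin under its centre.
- ledger: Bystander: closed blue ledger, 156 x 210 x 30 mm; origin under its centre.
- brush: Bystander: brush lying on the table, 170 mm long; its length runs along its x.
- weight: Bystander: brass weight, 40 mm across, 44 mm high; origin under its centre.
There are look-alikes about, which are no part of the job. What is shaped like the carrier but purple is not meant.

How it is judged:
By the outcome, as a careful person would: the job done as asked, in the order asked, and still so for the second after the job is handed in, with the robot touching nothing.
It also fails if it takes over 69 s, if anything falls off the work surface, if the arm or the gripper's body presses on something with over 40 N, if the wrist force passes 120 N, or if a joint passes its speed limit or range.

## Working session

There is one attempt and no reset: what is moved stays moved. The work goes in short steps, Python scripts to look and compute and a shell command to move; the robot and the scene stay as the last step left them, time stands still between calls to the robot, and variables do not carry over. Pictures are saved under pics/ and viewed, at most 10 in all, crops included, and the job is handed in when it is done.

```bash
ls; mkdir -p pics; cat > h.py <<'E'
import numpy as np, cv2
from cell import arm
def shot(n,f):
    im=arm.get_image(n); cv2.imwrite('pics/'+f,cv2.cvtColor(im['frame'],cv2.COLOR_RGB2BGR))
    np.savez('pics/'+f[:-4]+'.npz',**im); return im
def load(f): return dict(np.load('pics/'+f+'.npz'))
def ray(im,uv,z):
    d=np.linalg.inv(im['mtx'])@np.array([uv[0],uv[1],1.]); R,t=im['R'],im['t']
    c=-R.T@t; d=R.T@d; return c+d*(z-c[2])/d[2]
def proj(im,X):
    p=im['mtx']@(im['R']@np.asarray(X,float)+im['t']); return p[:2]/p[2]
E
python3 - <<'E'
from h import *
for n in('top','side'):
    im=shot(n,n+'0.png'); print(n,-im['R'].T@im['t'])
print(arm.state())
E
```

```text
pics
top [ 0.30014869 -0.02118478  1.44227908]
side [0.44635968 0.81464693 0.69811028]
{'clock': 0.1, 'q': array([-1.36356243e+00,  3.13963205e-01,  4.50825277e-02,  1.30361701e+00,
        1.80949223e-05,  1.43117955e+00]), 'qd': array([-7.42358975e-05, -1.94098231e-03,  4.50396098e-03,  3.07720724e-04,
        7.58428081e-04, -8.49380062e-05]), 'joint_efforts': array([ 2.37748231e-03, -4.81726706e+01,  2.99243474e+01,  1.28318233e-02,
       -1.41338819e-04,  5.62585114e-06]), 'position': array([ 0.19536155, -0.54033771,  0.25247234]), 'tool_rot': array([-8.50502197e-04,  9.84999124e-01,  1.72557240e-01, -1.97125817e-05]), 'wrist_force': array([ 0.27267206, -0.42564   , -0.45731899]), 'torque': array([ 0.01169078, -0.00440664, -0.01422851]), 'grip_force': 0.0, 'finger_gap': 0.08553511685049382}
```

View pics/top0.png

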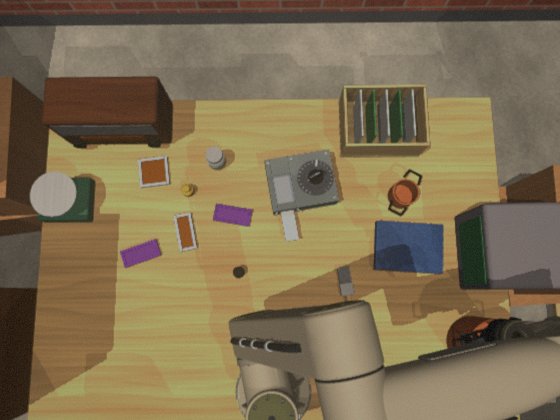

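View pics/side0.png

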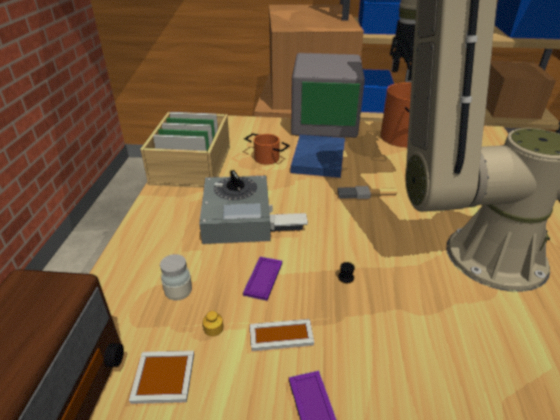

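Top view: the carrier (amber, narrow) is at about (186,232), the viewer at (303,182) with its tongue at (290,225), and the dial at (316,176). The purple slabs are decoys.

```bash
python3 - <<'E'
from h import *
im=load('top0'); f=im['frame']
hsv=cv2.cvtColor(f,cv2.COLOR_RGB2HSV)
def rect(m,z,name,box):
    mm=np.zeros_like(m); u0,v0,u1,v1=box; mm[v0:v1,u0:u1]=m[v0:v1,u0:u1]
    cs,_=cv2.findContours(mm,cv2.RETR_EXTERNAL,cv2.CHAIN_APPROX_NONE); c=max(cs,key=cv2.contourArea)
    P=np.array([ray(im,p[0],z)[:2] for p in c],np.float32)
    r=cv2.minAreaRect(P*1000); print(name,len(c),np.round(r[0],1),np.round(r[1],1),round(r[2],1))
amber=((hsv[...,0]<14)&(hsv[...,1]>180)&(f[...,0]>100)).astype(np.uint8)
white=((hsv[...,1]<70)&(f.min(2)>140)).astype(np.uint8)
rect(amber,.012,'amber',(165,205,205,260))
rect(white|amber,.012,'carrier',(165,205,205,260))
rect(white,.035,'tongue',(275,205,305,245))
grey=((hsv[...,1]<60)&(f.max(2)<190)&(f.min(2)>70)).astype(np.uint8)
rect(cv2.morphologyEx(grey,cv2.MORPH_OPEN,np.ones((3,3))),.066,'viewer',(255,140,350,220))
s=load('side0')['frame']
a=cv2.resize(f[140:245,255:350],None,fx=5,fy=5,interpolation=cv2.INTER_CUBIC)
cv2.imwrite('pics/c1.png',a[...,::-1])
E
```

```text
amber 60 [518.7 284.2] [46.3 28.9] 12.6
carrier 186 [495.1 278.3] [117.9  54.6] 11.4
tongue 77 [507.8 -58.7] [93.1 40.4] 9.5
viewer 363 [631.1 -98.9] [204.  209.2] 9.0
```

View pics/c1.png

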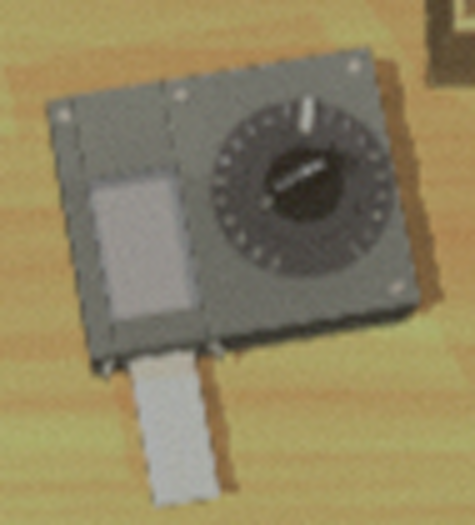

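```bash
python3 - <<'E'
from h import *
im=load('top0'); f=im['frame']; hsv=cv2.cvtColor(f,cv2.COLOR_RGB2HSV)
C=lambda u,v:((u-2)/5+255,(v-2)/5+140)
cor=np.array([ray(im,C(*p),.066)[:2] for p in[(50,100),(370,50),(415,305),(97,355)]])*1000
print(cor.round(0)); e=np.roll(cor,-1,0)-cor; print(np.hypot(*e.T).round(0),np.degrees(np.arctan2(e[:,1],e[:,0])).round(1))
a=np.radians(9.5); c,s=np.cos(a),np.sin(a); R=np.array([[c,-s],[s,c]])
mid=cor.mean(0); print('mouth via body',mid-R@[85,-60]); print('mouth via tongue',np.array([507.8,-58.7])+R@[47.5,0])
ax=(np.array([507.8,-58.7])+R@[47.5,0])+R@[85,-105]; print('axis',ax)
for z,p in((.068,(305,187)),(.110,(275,190)),(.110,(325,160)),(.076,(267,203)),(.075,(307,112))):
    P=ray(im,C(*p),z)[:2]*1000; d=R.T@(P-ax); print(z,P.round(0),'r',np.hypot(*d).round(1),'dialdeg',(150-np.degrees(np.arctan2(d[1],d[0]))).round(1))
# side check of carrier & tongue
im=load('side0'); f=im['frame']; hsv=cv2.cvtColor(f,cv2.COLOR_RGB2HSV)
white=((hsv[...,1]<70)&(f.min(2)>140)); amber=((hsv[...,0]<14)&(hsv[...,1]>180)&(f[...,0]>100))
for n,z,b in(('car',.012,(245,315,318,350)),('ton',.035,(268,210,310,228))):
    m=np.zeros(f.shape[:2],np.uint8); u0,v0,u1,v1=b; m[v0:v1,u0:u1]=(white|amber)[v0:v1,u0:u1]
    cs,_=cv2.findContours(m,0,1); k=max(cs,key=cv2.contourArea)
    r=cv2.minAreaRect(np.array([ray(im,p[0],z)[:2]*1000 for p in k],np.float32)); print(n,r)
E
```

```text
[[ 716.   18.]
 [ 747. -186.]
 [ 581. -210.]
 [ 551.  -10.]]
[207. 168. 202. 168.] [ -81.4 -171.9   98.5    9.8]
mouth via body [554.90756122 -51.94221491]
mouth via tongue [554.64856607 -50.86023872]
axis [ 655.81284082 -140.39118038]
0.068 [ 657. -143.] r 2.4 dialdeg 222.1
0.11 [ 644. -120.] r 23.0 dialdeg 39.6
0.11 [ 663. -152.] r 13.2 dialdeg 216.8
0.076 [ 645. -118.] r 25.2 dialdeg 43.5
0.075 [ 704. -144.] r 48.2 dialdeg 164.2
car ((493.4650573730469, 280.6502685546875), (119.07395935058594, 57.201534271240234), 11.170722961425781)
ton ((505.0860595703125, -54.858306884765625), (92.18128204345703, 43.759376525878906), 9.513932228088379)
```

```bash

python3 -m jog '[{"slide":[0,0,0],"yaw":-1,"jaw":0},{"slide":[0,0,0],"yaw":-1,"jaw":0},{"slide":[0,0,0],"yaw":-1,"jaw":0},{"slide":[0,0,0],"yaw":-1,"jaw":0},{"slide":[0,0,0],"yaw":-1,"jaw":0}]'
python3 -m jog '[{"slide":[0,0,0],"yaw":-1,"jaw":0},{"slide":[0,0,0],"yaw":-1,"jaw":0},{"slide":[0,0,0],"yaw":-1,"jaw":0},{"slide":[0,0,0],"yaw":-1,"jaw":0},{"slide":[0,0,0],"yaw":-1,"jaw":0}]'
python3 -c "
from cell import arm;s=arm.state();print(s['q'],s['tool_rot'])"
```

```text
clock: 0.6
position: [0.1954, -0.5405, 0.2528]
tool_rot: [-0.001, 0.94, 0.342, 0.0]
wrist_force: [0.1, 0.0, -0.3]
finger_gap: 0.0853
grip_force: 0.0
clock: 1.1
position: [0.1954, -0.5405, 0.2528]
tool_rot: [-0.001, 0.866, 0.5, 0.0]
wrist_force: [0.4, -0.1, 0.5]
finger_gap: 0.0854
grip_force: 0.0
[-1.36359536e+00  3.13660219e-01  4.54024781e-02  1.30360458e+00
 -4.54235641e-07  7.30194285e-01] [-5.06558850e-04  8.65873876e-01  5.00262079e-01  1.65776330e-04]
```

```bash

python3 -m jog '[{"slide":[0,0,0],"yaw":-1,"jaw":0},{"slide":[0,0,0],"yaw":-1,"jaw":0},{"slide":[0,0,0],"yaw":-1,"jaw":0},{"slide":[0,0,0],"yaw":-1,"jaw":0},{"slide":[0,0,0],"yaw":-1,"jaw":0}]' >/dev/null
python3 -m jog '[{"slide":[0,0,0],"yaw":-1,"jaw":0},{"slide":[0,0,0],"yaw":-1,"jaw":0},{"slide":[0,0,0],"yaw":-1,"jaw":0},{"slide":[0,0,0],"yaw":-1,"jaw":0},{"slide":[0,0,0],"yaw":-1,"jaw":0}]' >/dev/null
python3 -m jog '[{"slide":[0,0,0],"yaw":-1,"jaw":0},{"slide":[0,0,0],"yaw":-1,"jaw":0},{"slide":[0,0,0],"yaw":-1,"jaw":0},{"slide":[0,0,0],"yaw":-1,"jaw":0},{"slide":[0,0,0],"yaw":-1,"jaw":0}]' >/dev/null
python3 -m jog '[{"slide":[0,0,0],"yaw":-1,"jaw":0},{"slide":[0,0,0],"yaw":-1,"jaw":0},{"slide":[0,0,0],"yaw":-1,"jaw":0},{"slide":[0,0,0],"yaw":-1,"jaw":0},{"slide":[0,0,0],"yaw":-1,"jaw":0}]' >/dev/null
python3 -m jog '[{"slide":[0,0,0],"yaw":-1,"jaw":0},{"slide":[0,0,0],"yaw":-1,"jaw":0},{"slide":[0,0,0],"yaw":-1,"jaw":0},{"slide":[0,0,0],"yaw":-1,"jaw":0},{"slide":[0,0,0],"yaw":-1,"jaw":0}]' >/dev/null
python3 -m jog '[{"slide":[0,0,0],"yaw":-1,"jaw":0},{"slide":[0,0,0],"yaw":-1,"jaw":0},{"slide":[0,0,0],"yaw":-1,"jaw":0},{"slide":[0,0,0],"yaw":-1,"jaw":0},{"slide":[0,0,0],"yaw":-1,"jaw":0}]' >/dev/null
python3 -m jog '[{"slide":[0,0,0],"yaw":-1,"jaw":0},{"slide":[0,0,0],"yaw":-1,"jaw":0},{"slide":[0,0,0],"yaw":-0.83,"jaw":0},{"slide":[-0.8,1,0],"yaw":0,"jaw":0},{"slide":[-0.8,1,0],"yaw":0,"jaw":0}]'
python3 -m jog '[{"slide":[-0.8,1,0],"yaw":0,"jaw":0},{"slide":[-0.8,1,0],"yaw":0,"jaw":0},{"slide":[-0.8,1,0],"yaw":0,"jaw":0},{"slide":[-0.8,1,0],"yaw":0,"jaw":0},{"slide":[-0.8,1,0],"yaw":0,"jaw":0}]'
python3 -m jog '[{"slide":[-0.8,1,0],"yaw":0,"jaw":0},{"slide":[-0.8,1,0],"yaw":0,"jaw":0},{"slide":[-0.8,1,0],"yaw":0,"jaw":0},{"slide":[-0.8,1,0],"yaw":0,"jaw":0},{"slide":[-0.8,1,0],"yaw":0,"jaw":0}]'
```

```text
clock: 4.6
position: [0.2248, -0.4835, 0.2524]
tool_rot: [-0.0, -0.097, 0.995, 0.001]
wrist_force: [0.4, 0.3, -0.4]
finger_gap: 0.0856
grip_force: 0.0
clock: 5.1
position: [0.2991, -0.3405, 0.2529]
tool_rot: [-0.0, -0.097, 0.995, 0.0]
wrist_force: [-0.0, 0.2, 1.3]
finger_gap: 0.0853
grip_force: 0.0
clock: 5.6
position: [0.3728, -0.1986, 0.253]
tool_rot: [-0.0, -0.097, 0.995, 0.0]
wrist_force: [0.4, -0.1, 0.4]
finger_gap: 0.085
grip_force: 0.0
```

```bash

python3 -m jog '[{"slide":[-0.4,0.99,0],"yaw":0,"jaw":0},{"slide":[-0.4,0.99,0],"yaw":0,"jaw":0},{"slide":[-0.4,0.99,0],"yaw":0,"jaw":0},{"slide":[-0.4,0.99,0],"yaw":0,"jaw":0},{"slide":[-0.4,0.99,0],"yaw":0,"jaw":0}]' >/dev/null
python3 -m jog '[{"slide":[-0.4,0.99,0],"yaw":0,"jaw":0},{"slide":[-0.4,0.99,0],"yaw":0,"jaw":0},{"slide":[-0.4,0.99,0],"yaw":0,"jaw":0},{"slide":[-0.4,0.99,0],"yaw":0,"jaw":0},{"slide":[-0.4,0.99,0],"yaw":0,"jaw":0}]' >/dev/null
python3 -m jog '[{"slide":[-0.4,0.99,0],"yaw":0,"jaw":0},{"slide":[-0.4,0.99,0],"yaw":0,"jaw":0},{"slide":[-0.4,0.99,0],"yaw":0,"jaw":0},{"slide":[-0.4,0.99,0],"yaw":0,"jaw":0},{"slide":[-0.4,0.99,0],"yaw":0,"jaw":0}]' >/dev/null
python3 -m jog '[{"slide":[-0.4,0.99,0],"yaw":0,"jaw":0},{"slide":[-0.4,0.99,0],"yaw":0,"jaw":0},{"slide":[-0.4,0.99,0],"yaw":0,"jaw":0},{"slide":[0,0,1],"yaw":0,"jaw":0},{"slide":[0,0,1],"yaw":0,"jaw":0}]'
python3 -m jog '[{"slide":[0,0,1],"yaw":0,"jaw":0},{"slide":[0,0,1],"yaw":0,"jaw":0},{"slide":[0,0,1],"yaw":0,"jaw":0},{"slide":[0,0,1],"yaw":0,"jaw":0},{"slide":[0,0,1],"yaw":0,"jaw":0}]'
python3 - <<'E'
from h import *
im=shot('side','side1.png')
cv2.imwrite('pics/c2.png',cv2.resize(im['frame'][200:400,200:360],None,fx=3,fy=3)[...,::-1])
s=arm.state();print(s['position'],s['q'])
E
```

```text
clock: 7.6
position: [0.4631, 0.2731, 0.2027]
tool_rot: [0.001, -0.098, 0.995, 0.0]
wrist_force: [-0.5, -0.7, 0.3]
finger_gap: 0.0854
grip_force: 0.0
clock: 8.1
position: [0.4624, 0.2719, 0.0769]
tool_rot: [-0.0, -0.098, 0.995, -0.0]
wrist_force: [0.7, 0.4, 0.1]
finger_gap: 0.0852
grip_force: 0.0
[0.45992952 0.27079504 0.07295458] [ 3.81721401e-01  3.64149696e-01 -3.49588824e-01  8.64015824e-01
 -9.98055151e-05  1.86528476e-01]
```

View pics/c2.png

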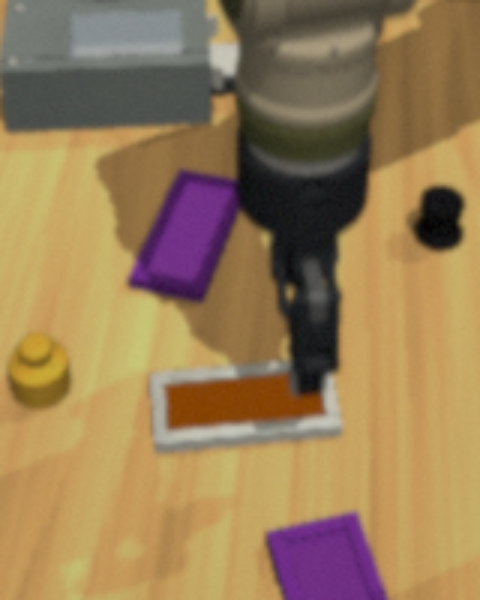

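The fingers stand above the carrier's rear part, around (305,380) in the crop, lined up across it. Now I descend and grip.

```bash

python3 -m jog '[{"slide":[0,0,1],"yaw":0,"jaw":0},{"slide":[0,0,0.8],"yaw":0,"jaw":0},{"slide":[0,0,0],"yaw":0,"jaw":0},{"slide":[0,0,0],"yaw":0,"jaw":0}]' 50
python3 -m jog '[{"slide":[0,0,0],"yaw":0,"jaw":0}]'
```

```text
clock: 8.55
position: [0.4626, 0.2719, 0.0336]
tool_rot: [-0.0, -0.097, 0.995, -0.0]
wrist_force: [0.1, 0.3, -0.7]
finger_gap: 0.0853
grip_force: 0.0
clock: 8.65
position: [0.4636, 0.2724, 0.0346]
tool_rot: [0.001, -0.098, 0.995, 0.0]
wrist_force: [-0.0, 0.6, -0.2]
finger_gap: 0.0849
grip_force: 0.0
```

```bash

python3 -m jog '[{"slide":[0,0,0.35],"yaw":0,"jaw":0.22},{"slide":[0,0,0],"yaw":0,"jaw":0.22},{"slide":[0,0,0],"yaw":0,"jaw":0.22}]'
python3 -m jog '[{"slide":[0,0,0.08],"yaw":0,"jaw":0.22},{"slide":[0,0,0],"yaw":0,"jaw":0.22}]'
python3 -m jog '[{"slide":[0,0,0.08],"yaw":0,"jaw":0.22},{"slide":[0,0,0],"yaw":0,"jaw":0.22}]' |grep -E "pos|force"
python3 -m jog '[{"slide":[0,0,0.04],"yaw":0,"jaw":0.22},{"slide":[0,0,0],"yaw":0,"jaw":0.22}]' |grep -E "pos|force"
```

```text
clock: 8.95
position: [0.4627, 0.2719, 0.0245]
tool_rot: [-0.0, -0.097, 0.995, -0.0]
wrist_force: [0.1, -0.5, -0.2]
finger_gap: 0.0668
grip_force: 0.0
clock: 9.15
position: [0.4627, 0.272, 0.0224]
tool_rot: [-0.0, -0.097, 0.995, -0.0]
wrist_force: [0.3, -0.4, 0.1]
finger_gap: 0.0665
grip_force: 0.0
position: [0.4626, 0.2719, 0.0203]
wrist_force: [0.1, 0.3, -0.1]
grip_force: 0.0
position: [0.4627, 0.272, 0.0194]
wrist_force: [-0.6, -0.5, 0.1]
grip_force: 0.0
```

```bash

python3 -m jog '[{"slide":[0,0,0],"yaw":0,"jaw":0.5},{"slide":[0,0,0],"yaw":0,"jaw":0.5},{"slide":[0,0,0],"yaw":0,"jaw":0.5},{"slide":[0,0,0],"yaw":0,"jaw":0.5}]' 50
python3 -m jog '[{"slide":[0,0,-0.6],"yaw":0,"jaw":0.5},{"slide":[0,0,-1],"yaw":0,"jaw":0.5},{"slide":[0,0,-1],"yaw":0,"jaw":0.5},{"slide":[0,0,0],"yaw":0,"jaw":0.5},{"slide":[0,0,0],"yaw":0,"jaw":0.5}]'
python3 - <<'E'
from h import *
im=shot('side','side2.png')
cv2.imwrite('pics/c3.png',cv2.resize(im['frame'][200:400,200:360],None,fx=3,fy=3)[...,::-1])
E
```

```text
clock: 9.95
position: [0.463, 0.2722, 0.0199]
tool_rot: [0.0, -0.098, 0.995, 0.0]
wrist_force: [-1.1, 0.9, 4.4]
finger_gap: 0.055
grip_force: 53.6
clock: 10.45
position: [0.4628, 0.2719, 0.0841]
tool_rot: [0.0, -0.097, 0.995, -0.0]
wrist_force: [0.3, 0.2, -2.7]
finger_gap: 0.0547
grip_force: 53.5
```

View pics/c3.png

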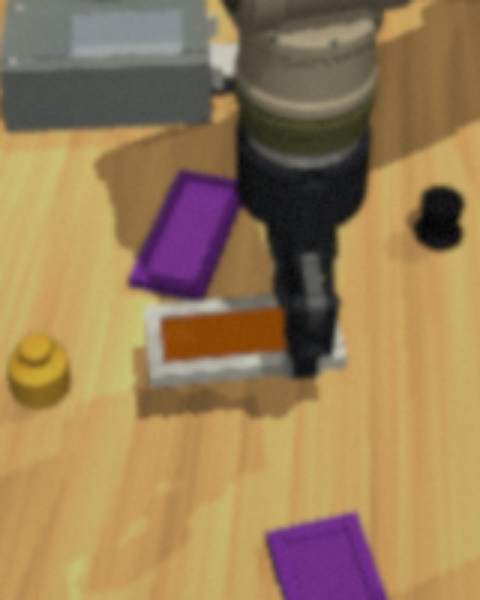

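The carrier is held level between the fingers, with its front end at (150,345) in the crop. I carry it in front of the tongue.

```bash

python3 -m jog '[{"slide":[0,0,0],"yaw":0.5,"jaw":0.5},{"slide":[0.1,-0.5,0],"yaw":0,"jaw":0.5},{"slide":[0.21,-0.95,0],"yaw":0,"jaw":0.5},{"slide":[0.21,-0.95,0],"yaw":0,"jaw":0.5},{"slide":[0.21,-0.95,0],"yaw":0,"jaw":0.5}]'  >/dev/null
python3 -m jog '[{"slide":[0.21,-0.95,0],"yaw":0,"jaw":0.5},{"slide":[0.21,-0.95,0],"yaw":0,"jaw":0.5},{"slide":[0.21,-0.95,0],"yaw":0,"jaw":0.5},{"slide":[0.21,-0.95,0],"yaw":0,"jaw":0.5},{"slide":[0.21,-0.95,0],"yaw":0,"jaw":0.5}]'  >/dev/null
python3 -m jog '[{"slide":[0.21,-0.95,0],"yaw":0,"jaw":0.5},{"slide":[0.21,-0.95,0],"yaw":0,"jaw":0.5},{"slide":[0.21,-0.95,0],"yaw":0,"jaw":0.5},{"slide":[0.21,-0.95,0],"yaw":0,"jaw":0.5},{"slide":[0.1,-0.5,0],"yaw":0,"jaw":0.5}]'  >/dev/null
python3 -m jog '[{"slide":[0,0,0],"yaw":0,"jaw":0.5},{"slide":[0,0,0],"yaw":0,"jaw":0.5}]'
python3 - <<'E'
from h import *
im=shot('side','side3.png');t=shot('top','top3.png')
a=cv2.resize(im['frame'][150:270,190:330],None,fx=4,fy=4)
b=cv2.resize(t['frame'][140:260,250:310],None,fx=4,fy=4)
cv2.imwrite('pics/c4.png',np.hstack([a,b])[...,::-1])
E
```

```text
clock: 12.2
position: [0.4446, -0.0447, 0.0841]
tool_rot: [-0.0, -0.08, 0.997, 0.0]
wrist_force: [-1.1, 0.4, -1.8]
finger_gap: 0.0545
grip_force: 53.5
```

View pics/c4.png

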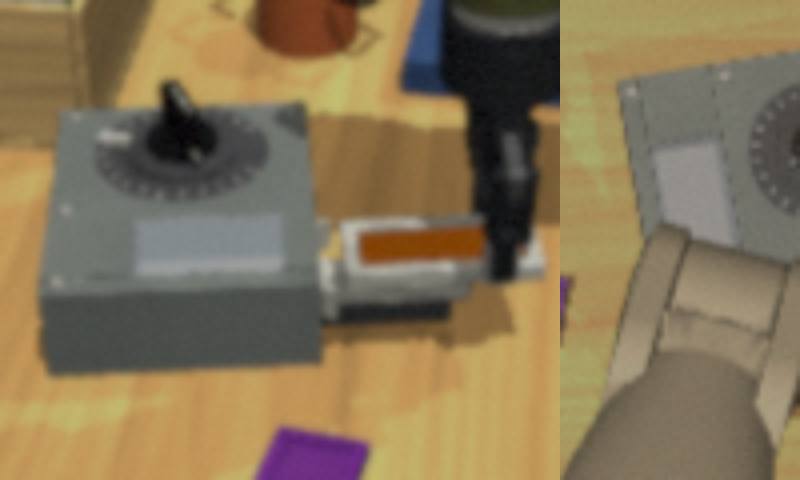

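Side crop: the carrier (340–540, 220–300) hangs in front of the slot, still too far towards +y. I correct by the remaining offset, then compare it against the tongue in the same camera.

```bash

python3 -m jog '[{"slide":[0.11,-0.48,0],"yaw":0,"jaw":0.5},{"slide":[0.11,-0.48,0],"yaw":0,"jaw":0.5},{"slide":[0,0,0.5],"yaw":0,"jaw":0.5},{"slide":[0,0,0.5],"yaw":0,"jaw":0.5},{"slide":[0,0,0],"yaw":0,"jaw":0.5}]'
python3 - <<'E'
from h import *
im=shot('side','side4.png'); s0=load('side0')
a=cv2.resize(im['frame'][190:250,250:330],None,fx=5,fy=5)
b=cv2.resize(s0['frame'][190:250,250:330],None,fx=5,fy=5)
cv2.imwrite('pics/c5.png',np.hstack([a,b])[...,::-1])
# tongue top-face near-edge and carrier near top edge predicted pixels
a=np.radians(9.3); x=np.array([np.cos(a),np.sin(a)]); y=np.array([-x[1],x[0]])
p=arm.state()['position'][:2]; c=p+x*.0325
for L,z,o,w,r in(('tongue',.035,np.array([.554,-.051]),.021,(-90,-50,-15)),('carrier',.052,c,.028,(-55,0,55))):
    for d in r:
        for sg in(1,-1):
            u=proj(im,[*(o+x*d/1000+y*w*sg),z]); print(L,d,sg,((u-[250,190])*5+2).round(0))
E
```

```text
clock: 12.8
position: [0.4424, -0.0697, 0.0583]
tool_rot: [-0.001, -0.08, 0.997, 0.0]
wrist_force: [-0.9, 1.1, -1.4]
finger_gap: 0.0545
grip_force: 53.5
tongue -90 1 [277. 162.]
tongue -90 -1 [268. 113.]
tongue -50 1 [198. 166.]
tongue -50 -1 [191. 116.]
tongue -15 1 [128. 169.]
tongue -15 -1 [123. 119.]
carrier -55 1 [370. 139.]
carrier -55 -1 [354.  74.]
carrier 0 1 [260. 144.]
carrier 0 -1 [248.  78.]
carrier 55 1 [149. 149.]
carrier 55 -1 [142.  83.]
```

View pics/c5.png

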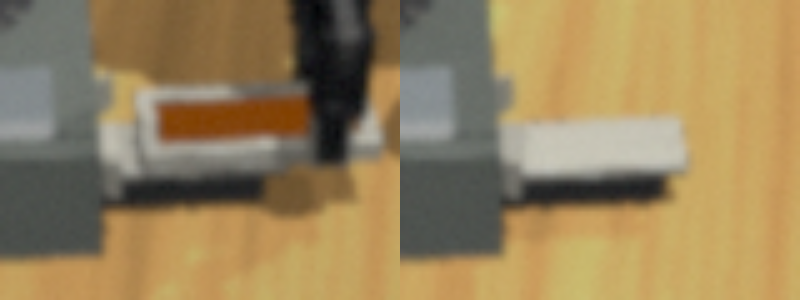

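Crop: the carrier's far edge is at about row 88, and the tongue's far edge in the reference half is at about row 120. Both sit a few pixels below prediction, so they agree with each other. I measure the edges sub-pixel to settle the lateral offset.

```bash
python3 - <<'E'
from h import *
a=np.radians(9.3); x=np.array([np.cos(a),np.sin(a)]); y=np.array([-x[1],x[0]])
def far(im,z,cols,r0,r1):
    b=cv2.GaussianBlur(im['frame'][...,2].astype(float),(0,0),.8); out=[]   # blue: wood dark, white bright
    for u in cols:
        g=np.diff(b[r0:r1,u]); k=int(g.argmax()); k=min(max(k,1),len(g)-2)
        o=(g[k-1]-g[k+1])/(2*(g[k-1]-2*g[k]+g[k+1])+1e-9)
        P=ray(im,(u,r0+k+.5+o),z)[:2]*1000; out.append(P)
    return np.array(out)
z=.035
T=far(load('side0'),.035,range(277,300,2),207,219)
C=far(load('side4'),.0583-.0194+.012,range(280,306,3),200,213)
for n,P,w in(('tongue',T,21),('carrier',C,28)):
    print(n,'centre lateral',(P@y+w).round(1),'yaw',np.degrees(np.arctan2(*np.polyfit(P[:,0],P[:,1],1)[:1],1)).round(1))
print('tcp lat',arm.state()['position'][:2]@y*1000)
E
```

```text
tongue centre lateral [-136.5 -137.3 -136.9 -137.1 -137.3 -137.5 -137.8 -137.3 -137.4 -138.2
 -137.6 -137.3] yaw 10.1
carrier centre lateral [-139.2 -139.3 -138.7 -138.2 -138.2 -137.9 -137.6 -140.3 -139.3] yaw 9.4
tcp lat -140.35553078559457
```

```bash

python3 -m jog '[{"slide":[0,0.04,0.04],"yaw":-0.1,"jaw":0.5},{"slide":[-0.3,0,0],"yaw":0,"jaw":0.5},{"slide":[-0.3,0,0],"yaw":0,"jaw":0.5},{"slide":[0,0,0],"yaw":0,"jaw":0.5}]' 30
python3 -m jog '[{"slide":[-0.3,0,0],"yaw":0,"jaw":0.5},{"slide":[-0.3,0,0],"yaw":0,"jaw":0.5},{"slide":[0,0,0],"yaw":0,"jaw":0.5}]'
python3 -m jog '[{"slide":[-0.2,0,0],"yaw":0,"jaw":0.5},{"slide":[-0.2,0,0],"yaw":0,"jaw":0.5},{"slide":[0,0,0],"yaw":0,"jaw":0.5}]'
```

```text
clock: 13.25
position: [0.4603, -0.0662, 0.0592]
tool_rot: [0.001, -0.084, 0.996, -0.001]
wrist_force: [0.4, -0.2, -1.1]
finger_gap: 0.0545
grip_force: 53.5
clock: 13.55
position: [0.4746, -0.0635, 0.0587]
tool_rot: [0.001, -0.084, 0.996, -0.0]
wrist_force: [-0.8, -0.1, -2.5]
finger_gap: 0.0545
grip_force: 53.5
clock: 13.85
position: [0.4837, -0.0618, 0.0586]
tool_rot: [0.0, -0.084, 0.996, -0.0]
wrist_force: [0.8, -0.8, -1.1]
finger_gap: 0.0545
grip_force: 53.5
```

```bash

python3 -m jog '[{"slide":[0,0,0.08],"yaw":0,"jaw":0.5},{"slide":[-0.3,0,0],"yaw":0,"jaw":0.5},{"slide":[0,0,0],"yaw":0,"jaw":0.5}]' |grep -E "pos|force"
python3 -m jog '[{"slide":[-0.4,0,0],"yaw":0,"jaw":0.5},{"slide":[-0.3,0,0],"yaw":0,"jaw":0.5},{"slide":[0,0,0],"yaw":0,"jaw":0.5}]' |grep -E "pos|force"
python3 -m jog '[{"slide":[-0.4,0,0],"yaw":0,"jaw":0.5},{"slide":[-0.3,0,0],"yaw":0,"jaw":0.5},{"slide":[0,0,0],"yaw":0,"jaw":0.5}]'
```

```text
position: [0.4913, -0.0606, 0.0566]
wrist_force: [0.6, -0.4, -2.1]
grip_force: 53.5
position: [0.5093, -0.0577, 0.0568]
wrist_force: [0.4, -0.9, -2.3]
grip_force: 53.5
clock: 14.75
position: [0.5264, -0.0547, 0.0567]
tool_rot: [0.001, -0.084, 0.996, -0.0]
wrist_force: [1.1, -0.2, -1.8]
finger_gap: 0.0543
grip_force: 53.5
```

```bash

python3 -m jog '[{"slide":[0,0,0.06],"yaw":0,"jaw":0.5},{"slide":[0,0,0],"yaw":0,"jaw":0.2},{"slide":[0,0,0],"yaw":0,"jaw":0.1},{"slide":[0,0,0],"yaw":0,"jaw":0}]'
python3 -m jog '[{"slide":[0,0,-0.5],"yaw":0,"jaw":0},{"slide":[0,0,-1],"yaw":0,"jaw":0},{"slide":[0,0,-0.9],"yaw":0,"jaw":0},{"slide":[0.8,0,0],"yaw":0,"jaw":1},{"slide":[0.8,0,0],"yaw":0,"jaw":1}]'  |grep -E "pos|force"
python3 -m jog '[{"slide":[0.7,0,0],"yaw":0,"jaw":1},{"slide":[0,0,0],"yaw":0,"jaw":1},{"slide":[0,0,0],"yaw":0,"jaw":1},{"slide":[0,0,0],"yaw":0,"jaw":1},{"slide":[0,0,0],"yaw":0,"jaw":1}]'
python3 - <<'E'
from h import *
im=shot('side','side5.png')
cv2.imwrite('pics/c6.png',cv2.resize(im['frame'][150:270,190:330],None,fx=4,fy=4)[...,::-1])
E
```

```text
clock: 15.15
position: [0.5248, -0.0548, 0.0553]
tool_rot: [0.0, -0.084, 0.997, -0.0]
wrist_force: [-0.1, 0.1, 0.9]
finger_gap: 0.0855
grip_force: 0.0
position: [0.4862, -0.0618, 0.1171]
wrist_force: [-0.9, -0.0, 0.2]
grip_force: 0.0
clock: 16.15
position: [0.469, -0.0643, 0.1153]
tool_rot: [0.0, -0.084, 0.996, -0.0]
wrist_force: [-0.0, -0.2, 0.2]
finger_gap: 0.0
grip_force: 0.0
```

View pics/c6.png

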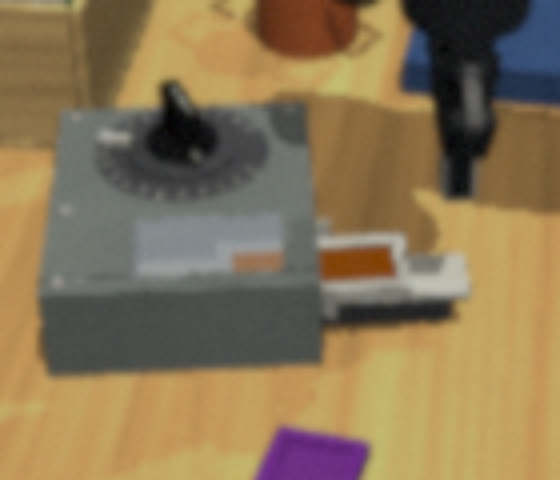

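The carrier lies in the slot, with its tail at about (405,260) and the nose glowing through the window. Now I push it from behind with closed fingers.

```bash

python3 -m jog '[{"slide":[0,0,1],"yaw":0,"jaw":1},{"slide":[0,0,1],"yaw":0,"jaw":1},{"slide":[0,0,0.14],"yaw":0,"jaw":1},{"slide":[0,0,0],"yaw":0,"jaw":1}]' |grep -E "pos|force"
python3 -m jog '[{"slide":[-0.4,0,0],"yaw":0,"jaw":1},{"slide":[-0.4,0,0],"yaw":0,"jaw":1},{"slide":[0,0,0],"yaw":0,"jaw":1}]' |grep -E "pos|force"
python3 -m jog '[{"slide":[-0.3,0,0],"yaw":0,"jaw":1},{"slide":[-0.3,0,0],"yaw":0,"jaw":1},{"slide":[-0.3,0,0],"yaw":0,"jaw":1},{"slide":[0,0,0],"yaw":0,"jaw":1}]' |grep -E "pos|force"
```

```text
position: [0.4675, -0.064, 0.061]
wrist_force: [0.5, -0.6, 0.8]
grip_force: 0.0
position: [0.4908, -0.0613, 0.0628]
wrist_force: [0.4, 0.3, 0.8]
grip_force: 0.0
position: [0.5115, -0.0572, 0.0617]
wrist_force: [-1.1, -0.3, 0.8]
grip_force: 0.0
```

```bash

python3 -m jog '[{"slide":[-0.3,0,0],"yaw":0,"jaw":1},{"slide":[-0.3,0,0],"yaw":0,"jaw":1},{"slide":[0,0,0],"yaw":0,"jaw":1}]' |grep -E "pos|force"
python3 -m jog '[{"slide":[-0.15,0,0],"yaw":0,"jaw":1},{"slide":[0,0,0],"yaw":0,"jaw":1}]' |grep -E "pos|force"
python3 -m jog '[{"slide":[-0.08,0,0],"yaw":0,"jaw":1},{"slide":[0,0,0],"yaw":0,"jaw":1}]' |grep -E "pos|force"
python3 -m jog '[{"slide":[-0.08,0,0],"yaw":0,"jaw":1},{"slide":[0,0,0],"yaw":0,"jaw":1}]' |grep -E "pos|force"
```

```text
position: [0.5263, -0.0547, 0.0617]
wrist_force: [0.3, 0.5, -1.2]
grip_force: 0.0
position: [0.5288, -0.054, 0.0615]
wrist_force: [0.7, -0.5, 0.4]
grip_force: 0.0
position: [0.5304, -0.0537, 0.0615]
wrist_force: [-0.0, -0.4, -1.0]
grip_force: 0.3
position: [0.5326, -0.0534, 0.0615]
wrist_force: [-0.8, -0.3, 0.3]
grip_force: 0.3
```

```bash

python3 -m jog '[{"slide":[-0.08,0,0],"yaw":0,"jaw":1},{"slide":[0,0,0],"yaw":0,"jaw":1}]' |grep -E "pos|wrist"
python3 -m jog '[{"slide":[-0.06,0,0],"yaw":0,"jaw":1},{"slide":[0,0,0],"yaw":0,"jaw":1}]' |grep -E "pos|wrist"
python3 -m jog '[{"slide":[-0.04,0,0],"yaw":0,"jaw":1},{"slide":[0,0,0],"yaw":0,"jaw":1}]' |grep -E "pos|wrist"
python3 - <<'E'
from h import *
shot('side','side6.png')
E
```

```text
position: [0.5347, -0.0531, 0.0616]
wrist_force: [-0.6, -0.0, 1.0]
position: [0.5361, -0.0529, 0.0615]
wrist_force: [-0.4, -0.6, 0.2]
position: [0.5369, -0.0526, 0.0615]
wrist_force: [-0.6, -0.2, 0.5]
```

```bash

python3 -m jog '[{"slide":[-0.06,0,0],"yaw":0,"jaw":1},{"slide":[0,0,0],"yaw":0,"jaw":1}]' |grep -E "pos|wrist"
python3 -m jog '[{"slide":[-0.05,0,0],"yaw":0,"jaw":1},{"slide":[0,0,0],"yaw":0,"jaw":1}]' |grep -E "pos|wrist"
python3 -m jog '[{"slide":[-0.05,0,0],"yaw":0,"jaw":1},{"slide":[0,0,0],"yaw":0,"jaw":1}]' |grep -E "pos|wrist"
python3 - <<'E'
from h import *
im=shot('side','side7.png')
cv2.imwrite('pics/c7.png',cv2.resize(im['frame'][170:250,230:310],None,fx=6,fy=6)[...,::-1])
E
```

```text
position: [0.5377, -0.0524, 0.0614]
wrist_force: [-2.8, -0.4, 2.5]
position: [0.5378, -0.0524, 0.0613]
wrist_force: [-7.8, -1.5, 4.7]
position: [0.5379, -0.0523, 0.0612]
wrist_force: [-10.2, -2.2, 7.0]
```

View pics/c7.png

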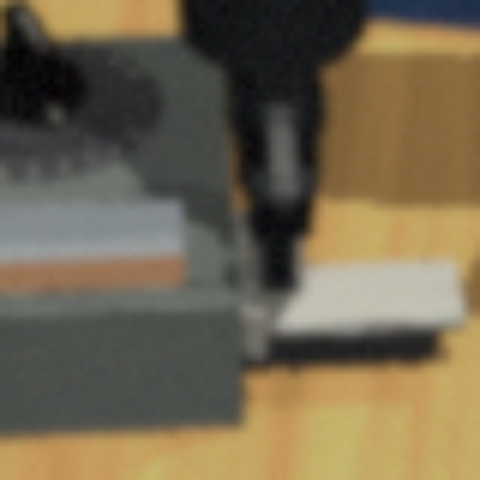

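The carrier is stalled against the stop: the tool sits 16–17 mm in front of the mouth as predicted, with 10 N reaction. I give a last firm press, retreat and rise, then measure the dial and marker.

```bash

python3 -m jog '[{"slide":[-0.06,0,0],"yaw":0,"jaw":1},{"slide":[0,0,0],"yaw":0,"jaw":1}]' |grep -E "pos|wrist"
python3 -m jog '[{"slide":[0.6,0,0],"yaw":0,"jaw":1},{"slide":[0.8,0,-0.5],"yaw":0,"jaw":1},{"slide":[0,0,-1],"yaw":0,"jaw":0.5},{"slide":[0,0,-1],"yaw":0,"jaw":0.5},{"slide":[0,0,-1],"yaw":0,"jaw":0.5}]' |grep -E "pos|force"
python3 -m jog '[{"slide":[0,0,-1],"yaw":-1,"jaw":0.5},{"slide":[0,0,0],"yaw":-1,"jaw":0.5},{"slide":[0,0,0],"yaw":-1,"jaw":0.5},{"slide":[0,0,0],"yaw":-1,"jaw":0.5},{"slide":[0,0,0],"yaw":-1,"jaw":0.5}]'
python3 - <<'E'
from h import *
A=shot('side','side8.png'); t=shot('top','top8.png')
ax=np.array([.656,-.1405])
for n in('top0','side0','side8'):
    im=load(n); f=im['frame'].astype(int); g=f.min(2)
    # bright pixels rectified on z planes
    for L,z,r0,r1,th in(('marker',.075,.036,.058,150),('line',.110,0,.026,110),('nose',.076,.022,.036,110)):
        pts=[];w=[]
        c=proj(im,[*ax,z]).astype(int)
        for v in range(c[1]-35,c[1]+36):
            for u in range(c[0]-45,c[0]+46):
                P=ray(im,(u,v),z)[:2]-ax; r=np.hypot(*P)
                if r0<r<r1 and g[v,u]>th: pts.append(P*1000); w.append(g[v,u]-th+1)
        if len(pts):
            pts=np.array(pts); d=np.degrees(np.arctan2(pts[:,1],pts[:,0])); print(n,L,len(pts),np.average(pts,axis=0,weights=w).round(1),np.sort(d).round(0)[::max(1,len(d)//10)])
im=load('side0'); a=cv2.resize(im['frame'][165:215,195:275],None,fx=5,fy=5,interpolation=cv2.INTER_CUBIC)
b=cv2.resize(load('top0')['frame'][150:200,290:345],None,fx=7,fy=7,interpolation=cv2.INTER_CUBIC)[:,:385]
a=cv2.copyMakeBorder(a,0,100,0,0,cv2.BORDER_CONSTANT)
cv2.imwrite('pics/c8.png',np.hstack([a,b])[...,::-1])
E
```

```text
position: [0.538, -0.0522, 0.0611]
wrist_force: [-13.0, -4.0, 9.7]
position: [0.5084, -0.0576, 0.1502]
wrist_force: [-0.1, -0.6, -0.4]
grip_force: 0.0
clock: 20.7
position: [0.5087, -0.0576, 0.1744]
tool_rot: [0.001, -0.257, 0.966, -0.0]
wrist_force: [0.6, 0.2, -0.1]
finger_gap: 0.0426
grip_force: 0.0
top0 marker 5 [48.4 -3.9] [-5. -5. -5. -4. -4.]
top0 line 2 [ 0.1 -1. ] [-67. 159.]
side0 marker 7 [47.2  0.7] [-2. -2. -2.  4.  4.  4.  4.]
side0 nose 4 [34.4  3. ] [-2.  6.  6. 14.]
side8 marker 5 [47.5  0.7] [-2. -2.  4.  4.  4.]
side8 nose 4 [34.6  2.9] [-2.  6.  6. 14.]
```

View pics/c8.png

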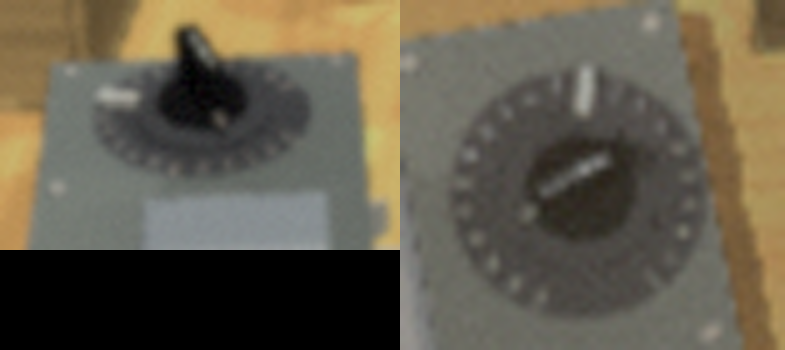

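Crop: in the top half-view the disc centre is at about (578,192), the marker at (584,92), and the pointer nose at lower left (528,212). So the pointer must turn clockwise by about 120°. I refine each camera with its own disc centre.

```bash
python3 - <<'E'
from h import *
ax=np.array([.656,-.1405])
for n in('top0','side0'):
    im=load(n); S=1000
    # rectify to z=.068 plane 0.5 mm/px : x up, y left
    N=280; src=np.float32([proj(im,[ax[0]+dx,ax[1]+dy,.068]) for dx,dy in((.07,.07),(.07,-.07),(-.07,-.07),(-.07,.07))])
    H=cv2.getPerspectiveTransform(src,np.float32([[0,0],[N,0],[N,N],[0,N]]))
    r=cv2.warpPerspective(im['frame'],H,(N,N),flags=cv2.INTER_CUBIC); g=cv2.GaussianBlur(cv2.cvtColor(r,cv2.COLOR_RGB2GRAY),(0,0),2)
    body=np.median(g[15:40,15:40]); 
    m=(g<np.percentile(g,35)*.5+body*.5).astype(np.uint8); m=cv2.morphologyEx(m,cv2.MORPH_CLOSE,np.ones((15,15)));m=cv2.morphologyEx(m,cv2.MORPH_OPEN,np.ones((41,41)))
    c=max(cv2.findContours(m,0,1)[0],key=cv2.contourArea); e=cv2.fitEllipse(c); u,v=e[0]
    ce=ax+np.array([.07-v*.0005,.07-u*.0005]); print(n,'disc',(ce*1000).round(1),np.array(e[1])*.5)
    f=im['frame'].min(2).astype(float); P=[];w=[]
    cc=proj(im,[*ax,.075]).astype(int)
    for v in range(cc[1]-35,cc[1]+36):
        for u in range(cc[0]-45,cc[0]+46):
            q=ray(im,(u,v),.075)[:2]-ce
            if .033<np.hypot(*q)<.062 and abs(np.arctan2(q[1],q[0]))<.35: P.append(q); w.append(max(0,f[v,u]-115))
    q=np.average(P,axis=0,weights=w)*1000; print(' marker',q.round(1),'r',np.hypot(*q).round(1),'world deg',np.degrees(np.arctan2(q[1],q[0])).round(1))
    pass
E
```

```text
top0 disc [ 653.6 -141. ] [109.86074829 119.0526886 ]
 marker [49.4 -3.2] r 49.5 world deg -3.7
side0 disc [ 649.4 -134.9] [107.29681396 116.84238434]
 marker [51.8 -5.2] r 52.0 world deg -5.7
```

```bash

python3 -m jog '[{"slide":[0,0,0],"yaw":-1,"jaw":0.5},{"slide":[0,0,0],"yaw":-1,"jaw":0.5},{"slide":[0,0,0],"yaw":-1,"jaw":0.5},{"slide":[0,0,0],"yaw":-1,"jaw":0.5},{"slide":[0,0,0],"yaw":-1,"jaw":0.5}]' >/dev/null
python3 -m jog '[{"slide":[0,0,0],"yaw":-1,"jaw":0.5},{"slide":[0,0,0],"yaw":-1,"jaw":0.5},{"slide":[0,0,0],"yaw":-1,"jaw":0.5},{"slide":[0,0,0],"yaw":-1,"jaw":0.5},{"slide":[0,0,0],"yaw":-1,"jaw":0.5}]' >/dev/null
python3 -m jog '[{"slide":[0,0,0],"yaw":-1,"jaw":0.5},{"slide":[0,0,0],"yaw":-1,"jaw":0.5},{"slide":[0,0,0],"yaw":-1,"jaw":0.5},{"slide":[0,0,0],"yaw":-1,"jaw":0.5},{"slide":[0,0,0],"yaw":-1,"jaw":0.5}]' >/dev/null
python3 -m jog '[{"slide":[0,0,0],"yaw":-1,"jaw":0.5},{"slide":[0,0,0],"yaw":-1,"jaw":0.5},{"slide":[0,0,0],"yaw":-1,"jaw":0.5},{"slide":[0,0,0],"yaw":-1,"jaw":0.5},{"slide":[0,0,0],"yaw":-1,"jaw":0.5}]' >/dev/null
python3 -m jog '[{"slide":[0,0,0],"yaw":-1,"jaw":0.5},{"slide":[0,0,0],"yaw":-1,"jaw":0.5},{"slide":[0,0,0],"yaw":-0.1,"jaw":0.5},{"slide":[0.94,-0.6,0],"yaw":0,"jaw":0.5},{"slide":[0.94,-0.6,0],"yaw":0,"jaw":0.5}]' >/dev/null
python3 -m jog '[{"slide":[0.94,-0.6,0],"yaw":0,"jaw":0.5},{"slide":[0.94,-0.6,0],"yaw":0,"jaw":0.5},{"slide":[0.94,-0.6,0],"yaw":0,"jaw":0.5},{"slide":[0.94,-0.6,0],"yaw":0,"jaw":0.5},{"slide":[0,0,0],"yaw":0,"jaw":0.5}]'
python3 - <<'E'
from h import *
im=shot('side','side9.png')
cv2.imwrite('pics/c9.png',cv2.resize(im['frame'][110:230,180:320],None,fx=4,fy=4)[...,::-1])
print(arm.state()['q'])
E
```

```text
clock: 23.8
position: [0.6561, -0.1418, 0.173]
tool_rot: [-0.0, 0.856, -0.517, 0.001]
wrist_force: [-0.7, 0.2, -0.9]
finger_gap: 0.0425
grip_force: 0.0
[-3.31587522e-01  5.27806010e-01  1.74829915e-01  1.21782106e+00
  1.07401163e-04 -2.38792464e+00]
```

View pics/c9.png

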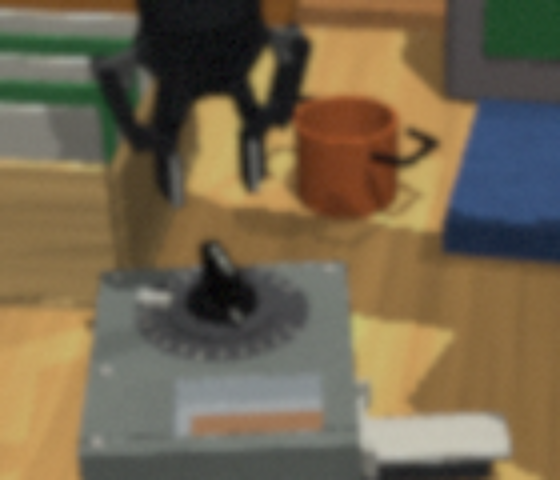

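That was the 11th picture, one over the limit of ten. I will view no more and check by numbers from here. The fingers hang over the dial, across the bar, with the open gap around the knob at (220,275). I descend and grip lightly.

```bash

python3 -m jog '[{"slide":[0,0,0.9],"yaw":0,"jaw":0.5},{"slide":[0,0,0.9],"yaw":0,"jaw":0.5},{"slide":[0,0,0.5],"yaw":0,"jaw":0.5},{"slide":[0,0,0],"yaw":0,"jaw":0.5}]' 20 |grep -E "pos|wrist"
python3 -m jog '[{"slide":[0,0,0.4],"yaw":0,"jaw":0.5},{"slide":[0,0,0],"yaw":0,"jaw":0.5}]' |grep -E "pos|wrist"
python3 -m jog '[{"slide":[0,0,0],"yaw":0,"jaw":0.9},{"slide":[0,0,0],"yaw":0,"jaw":0.9},{"slide":[0,0,0],"yaw":0,"jaw":0.9},{"slide":[0,0,0],"yaw":0,"jaw":0.9}]'
python3 -c "
from cell import arm;s=arm.state();print(s['torque'],s['wrist_force'])"
```

```text
position: [0.6514, -0.1389, 0.1144]
wrist_force: [-0.6, -0.3, -0.6]
position: [0.6532, -0.1397, 0.1063]
wrist_force: [-0.0, -0.1, -0.6]
clock: 24.85
position: [0.6551, -0.1396, 0.1077]
tool_rot: [-0.001, 0.857, -0.515, 0.002]
wrist_force: [4.0, 2.1, 1.0]
finger_gap: 0.0138
grip_force: 26.5
[ 0.49499138 -0.82353731 -0.01201951] [4.03764373 2.13145879 0.95571096]
```

```bash

python3 -m jog '[{"slide":[0,0,0],"yaw":0.5,"jaw":0.9},{"slide":[0,0,0],"yaw":1,"jaw":0.9},{"slide":[0,0,0],"yaw":1,"jaw":0.9},{"slide":[0,0,0],"yaw":1,"jaw":0.9},{"slide":[0,0,0],"yaw":1,"jaw":0.9}]'|grep -E "pos|wrist|gap"
python3 -m jog '[{"slide":[0,0,0],"yaw":1,"jaw":0.9},{"slide":[0,0,0],"yaw":1,"jaw":0.9},{"slide":[0,0,0],"yaw":1,"jaw":0.9},{"slide":[0,0,0],"yaw":1,"jaw":0.9},{"slide":[0,0,0],"yaw":1,"jaw":0.9}]'|grep -E "pos|wrist|gap"
python3 -m jog '[{"slide":[0,0,0],"yaw":1,"jaw":0.9},{"slide":[0,0,0],"yaw":1,"jaw":0.9},{"slide":[0,0,0],"yaw":1,"jaw":0.9},{"slide":[0,0,0],"yaw":1,"jaw":0.9},{"slide":[0,0,0],"yaw":1,"jaw":0.9}]'|grep -E "pos|wrist|gap"
```

```text
position: [0.655, -0.1395, 0.1076]
wrist_force: [4.5, 2.8, 1.0]
finger_gap: 0.0136
position: [0.655, -0.1395, 0.1076]
wrist_force: [3.7, 3.1, 0.4]
finger_gap: 0.0139
position: [0.6549, -0.1394, 0.1077]
wrist_force: [4.2, 2.6, 1.2]
finger_gap: 0.0132
```

```bash

python3 -m jog '[{"slide":[0,0,0],"yaw":1,"jaw":0.9},{"slide":[0,0,0],"yaw":1,"jaw":0.9},{"slide":[0,0,0],"yaw":1,"jaw":0.9},{"slide":[0,0,0],"yaw":1,"jaw":0.9},{"slide":[0,0,0],"yaw":1,"jaw":0.9}]'|grep -E "wrist|gap"
python3 -m jog '[{"slide":[0,0,0],"yaw":1,"jaw":0.9},{"slide":[0,0,0],"yaw":1,"jaw":0.9},{"slide":[0,0,0],"yaw":1,"jaw":0.9},{"slide":[0,0,0],"yaw":1,"jaw":0.9},{"slide":[0,0,0],"yaw":1,"jaw":0.9}]'|grep -E "wrist|gap"
python3 -m jog '[{"slide":[0,0,0],"yaw":1,"jaw":0.9},{"slide":[0,0,0],"yaw":1,"jaw":0.9},{"slide":[0,0,0],"yaw":1,"jaw":0.9},{"slide":[0,0,0],"yaw":1,"jaw":0.9},{"slide":[0,0,0],"yaw":1,"jaw":0.9}]'|grep -E "wrist|gap"
python3 -m jog '[{"slide":[0,0,0],"yaw":0.6,"jaw":0.9},{"slide":[0,0,0],"yaw":0,"jaw":0.9},{"slide":[0,0,0],"yaw":0,"jaw":0.9}]'
python3 - <<'E'
from h import *
s=arm.state(); q=s['tool_rot']; print('tool ang',np.degrees(2*np.arctan2(q[2],q[1]))%360)
E
```

```text
wrist_force: [3.9, 3.2, 1.9]
finger_gap: 0.0136
wrist_force: [3.5, 3.0, 1.2]
finger_gap: 0.0134
wrist_force: [3.8, 3.5, 2.1]
finger_gap: 0.0135
clock: 28.15
position: [0.6548, -0.1392, 0.1077]
tool_rot: [0.002, 0.021, 1.0, 0.0]
wrist_force: [4.8, 3.1, 1.7]
finger_gap: 0.0136
grip_force: 26.6
tool ang 177.63820626303743
```

```bash

python3 -m jog '[{"slide":[0,0,0],"yaw":0,"jaw":0.5},{"slide":[0,0,0],"yaw":0,"jaw":0.5},{"slide":[0,0,-0.6],"yaw":0,"jaw":0.5},{"slide":[0,0,-1],"yaw":0,"jaw":0.5},{"slide":[0,0,-1],"yaw":0,"jaw":0.5}]' >/dev/null
python3 -m jog '[{"slide":[0,0,-1],"yaw":0,"jaw":0.5},{"slide":[0.3,1,0],"yaw":0,"jaw":0.5},{"slide":[0.3,1,0],"yaw":0,"jaw":0.5},{"slide":[0.3,1,0],"yaw":0,"jaw":0.5},{"slide":[0.3,1,0],"yaw":0,"jaw":0.5}]' >/dev/null
python3 -m jog '[{"slide":[0.5,1,0],"yaw":0,"jaw":0.5},{"slide":[0.5,1,0],"yaw":0,"jaw":0.5},{"slide":[0.5,1,0],"yaw":0,"jaw":0.5},{"slide":[0.5,1,0],"yaw":0,"jaw":0.5},{"slide":[0.5,1,0],"yaw":0,"jaw":0.5}]' >/dev/null
python3 -m jog '[{"slide":[0.5,1,0],"yaw":0,"jaw":0.5},{"slide":[0.5,1,0],"yaw":0,"jaw":0.5},{"slide":[0.5,1,0],"yaw":0,"jaw":0.5},{"slide":[0.5,1,0],"yaw":0,"jaw":0.5},{"slide":[0,0,0],"yaw":0,"jaw":0.5}]' 
python3 - <<'E'
from h import *
im=shot('top','top10.png'); shot('side','side10.png')
# stack extra frames to average noise
fs=[im['frame'].astype(float)]+[arm.get_image('top')['frame'].astype(float) for _ in range(7)]
f=np.mean(fs,0); np.save('pics/avg.npy',f); g=f.min(2)
c=np.round(proj(im,[.7,-.142,.076])).astype(int); print(c)
print(g[c[1]-12:c[1]+16,c[0]-8:c[0]+9].round(0).astype(int))
E
```

```text
clock: 30.15
position: [0.5228, 0.1929, 0.1965]
tool_rot: [-0.001, 0.019, 1.0, -0.0]
wrist_force: [0.2, -0.6, 0.1]
finger_gap: 0.0429
grip_force: 0.0
[315 163]
[[ 85  86  85  83  84  88  92  95  97  93  94  98 103 107 110 109 106]
 [ 97 100  98  93  93  97 102 106 108 108 107 106 108 107 108 108 108]
 [110 112 110 110 106 107 107 107 107 109 107 107 106 107 107 106 108]
 [106 107 107 108 105 105 105 106 106 107 106 105 107 106 107 107 108]
 [106 106 106 107 104 105 104 106 106 105 106 105 108 107 107 107 106]
 [105 104 106 106 104 105 107 106 104 104 106 106 107 107 108 106 106]
 [105 105 104 106 104 104 106 106 104 105 104 105 104 105 107 108 106]
 [104 104 105 106 106 106 105 105 102 105 106 104 106 106 107 106 105]
 [106 104 106 104 106 107 100  96 106 130 116  96 101 106 106 107 107]
 [104 100  97  94  95 101  82  81 113 158 129  78  87  97 100 103 105]
 [ 92  82  80  74  84 101  72  74 115 158 125  72  74  84  90  91  98]
 [ 72  71  69  71  84 102  74  79 124 159 125  79  74  88  92  78  83]
 [ 74  86  77  68  75  86  72  82 129 158 122  79  79  96  87  74  79]
 [ 76  91  78  70
[... 348 characters left out ...]
 69  69  69  61  52  37  60  94  64  42  50  54  56  59  70]
 [ 72  69  68  64  56  42  36  35  60  94  64  38  43  48  55  58  70]
 [ 73  69  65  51  39  35  32  34  62  93  67  38  33  40  52  58  73]
 [ 70  67  56  38  37  35  31  36  63  95  65  38  31  36  43  57  74]
 [ 68  59  42  37  37  36  33  33  62  94  66  36  35  35  37  50  71]
 [ 68  56  39  35  38  36  32  34  64  97  61  36  35  32  38  44  66]
 [ 67  48  39  37  35  38  31  38  73 108  52  32  34  33  37  40  54]
 [ 66  44  36  36  38  36  32  35  75 112  52  32  33  33  37  39  53]
 [ 68  44  38  37  38  36  36  31  59  84  44  33  35  36  37  40  55]
 [ 70  50  38  35  37  37  34  33  38  45  37  33  32  34  38  42  51]]
```

```bash
python3 - <<'E'
from h import *
im=load('top10'); g=np.load('pics/avg.npy').min(2)
def cen(rows,z,b):
    out=[]
    for v in rows:
        w=np.clip(g[v,313:320]-b,0,None); w[0]*=0
        u=(w*np.arange(313,320)).sum()/w.sum(); out.append([*ray(im,(u,v),z)[:2]*1000,u])
    return np.array(out)
M=cen(range(160,166),.075,80); B=cen(range(171,178),.110,42)
for n,P in(('marker',M),('bar',B)):
    k=np.polyfit(P[:,0],P[:,1],1); print(n,P.round(2).tolist(),'dir',np.degrees(np.arctan(k[0])).round(2))
k=np.polyfit(B[:,0],B[:,1],1)
for ax in(653.,656.,659.):
    for y0 in (np.polyval(k,ax),): 
        m=M.mean(0)[:2]-[ax,y0]; print(ax,round(y0,1),'marker dir from axis',np.degrees(np.arctan2(m[1],m[0])).round(2))
E
```

```text
marker [[710.37, -145.16, 316.21], [707.1, -144.62, 316.06], [703.84, -144.38, 316.01], [700.57, -144.04, 315.93], [697.31, -143.35, 315.74], [694.06, -143.06, 315.67]] dir -7.3
bar [[664.95, -140.67, 316.05], [661.79, -140.53, 316.03], [658.63, -140.48, 316.04], [655.47, -140.17, 315.96], [652.32, -139.6, 315.8], [649.17, -139.51, 315.79], [646.03, -139.3, 315.75]] dir -4.53
653.0 -139.8 marker dir from axis -4.95
656.0 -140.1 marker dir from axis -4.97
659.0 -140.3 marker dir from axis -5.0
```

```bash
python3 - <<'E'
from h import *
im=load('side10')
f=np.mean([arm.get_image('side')['frame'].astype(float) for _ in range(10)],0); np.save('pics/avgs.npy',f); g=f.min(2)
for P in([.656,-.140,.110],[.679,-.141,.110],[.656,-.140,.08],[.689,-.1425,.076],[.690,-.143,.075],[.712,-.145,.075]): print(P,proj(im,P).round(1))
print('cols 212..246')
for v in range(169,192): print(v,' '.join('%3d'%a for a in g[v,212:247]))
E
```

```text
[0.656, -0.14, 0.11] [233.3 173. ]
[0.679, -0.141, 0.11] [224.6 172.4]
[0.656, -0.14, 0.08] [234.  182.7]
[0.689, -0.1425, 0.076] [222.  182.9]
[0.69, -0.143, 0.075] [221.7 183.1]
[0.712, -0.145, 0.075] [213.7 182.3]
cols 212..246
169  55  50  50  50  53  54  58  65  72  82  91  95  96  99 102 103 103 102 100 100  98  99  99  99  97  96  97  97  98  97  97  98  98  87  60
170  55  50  51  52  53  55  60  66  73  84  93  95  97  98 102 102 101 101 100 100  98  98  98  99  97  96  96  97  97  97  98  98  99  90  62
171  56  51  51  53  54  57  62  65  75  86  93  96  97 102 103 101  98  98  99  99  97  97  96  96  95  93  95  96  96  95  97  99  99  91  61
172  56  52  52  53  55  60  67  68  79  89  94  95  98 101 105 101  98  95  96  96  92  90  92  89  86  86  86  87  87  86  89  95  98  91  63
173  56  51  53  54  57  62  71  76  86  93  95  96  98  97  94  91  87  80  79  80  76  75  79  80  80  83  77  68  64  62  67  79  92  91  65
174  58  54  54  55  59  68  72  81  91  94  96  98  98  87  67  54  50  44  46  50  47  52  60  64  67  75  67  49  37  34  39  62  85  90  65
175  
[... 1742 characters left out ...]
  85  79  71  70  73  73  68  64  62  60  49  33  22  15  14  16  18  18  18  18  18  19  19  15  15  17  23  40  60  70  71
188 110 103  96  90  85  75  67  64  64  61  59  61  63  61  58  48  33  20  15  17  17  16  16  15  17  17  16  17  18  28  43  55  65  70  70
189 110 101  92  85  79  73  66  63  63  60  56  58  62  63  63  58  49  36  28  24  21  18  17  15  18  20  25  26  35  48  60  67  70  70  67
190 110 101  86  79  78  75  68  64  62  60  55  56  60  63  63  62  60  50  47  43  42  35  31  31  33  40  45  49  55  63  68  70  69  66  63
191 110 103  89  81  80  77  70  66  64  62  59  56  57  61  64  66  65  64  62  60  58  55  52  52  54  59  63  66  68  69  69  68  67  64  61
```

The averaged top view shows the pointer at −2.4° in robot frame. The marker is at about −5° from the axis, and the difference of the two slopes in the image is −2.8°. So about 2.7° more clockwise is needed. I retrace the path, grip, turn and leave.

```bash

python3 -m jog '[{"slide":[-0.5,-1,0],"yaw":0,"jaw":0.5},{"slide":[-0.5,-1,0],"yaw":0,"jaw":0.5},{"slide":[-0.5,-1,0],"yaw":0,"jaw":0.5},{"slide":[-0.5,-1,0],"yaw":0,"jaw":0.5},{"slide":[-0.5,-1,0],"yaw":0,"jaw":0.5}]' >/dev/null
python3 -m jog '[{"slide":[-0.5,-1,0],"yaw":0,"jaw":0.5},{"slide":[-0.5,-1,0],"yaw":0,"jaw":0.5},{"slide":[-0.5,-1,0],"yaw":0,"jaw":0.5},{"slide":[-0.5,-1,0],"yaw":0,"jaw":0.5},{"slide":[-0.3,-1,0],"yaw":0,"jaw":0.5}]' >/dev/null
python3 -m jog '[{"slide":[-0.3,-1,0],"yaw":0,"jaw":0.5},{"slide":[-0.3,-1,0],"yaw":0,"jaw":0.5},{"slide":[-0.3,-1,0],"yaw":0,"jaw":0.5},{"slide":[0,0,0],"yaw":0,"jaw":0.5},{"slide":[0,0,1],"yaw":0,"jaw":0.5}]'
python3 -m jog '[{"slide":[0,0,1],"yaw":0,"jaw":0.5},{"slide":[0,0,1],"yaw":0,"jaw":0.5},{"slide":[0,0,0.6],"yaw":0,"jaw":0.5},{"slide":[0,0,0],"yaw":0,"jaw":0.5}]'
```

```text
clock: 32.6
position: [0.6556, -0.1412, 0.1748]
tool_rot: [0.003, 0.022, 1.0, -0.001]
wrist_force: [1.6, -0.5, -0.7]
finger_gap: 0.0423
grip_force: 0.0
clock: 33.0
position: [0.6513, -0.1384, 0.1036]
tool_rot: [-0.003, 0.021, 1.0, 0.001]
wrist_force: [-0.0, -0.1, -0.0]
finger_gap: 0.0427
grip_force: 0.0
```

```bash

python3 -m jog '[{"slide":[0,0,0],"yaw":0,"jaw":0.9},{"slide":[0,0,0],"yaw":0,"jaw":0.9},{"slide":[0,0,0],"yaw":0,"jaw":0.9},{"slide":[0,0,0],"yaw":0,"jaw":0.9}]'
python3 -m jog '[{"slide":[0,0,0],"yaw":0.35,"jaw":0.9},{"slide":[0,0,0],"yaw":0.33,"jaw":0.9},{"slide":[0,0,0],"yaw":0,"jaw":0.9},{"slide":[0,0,0],"yaw":0,"jaw":0.9}]'
python3 - <<'E'
from h import *
q=arm.state()['tool_rot']; print('tool ang',np.degrees(2*np.arctan2(q[2],q[1]))%360)
E
python3 -m jog '[{"slide":[0,0,0],"yaw":0,"jaw":0.5},{"slide":[0,0,0],"yaw":0,"jaw":0.5},{"slide":[0,0,-0.6],"yaw":0,"jaw":0.5},{"slide":[0,0,-1],"yaw":0,"jaw":0.5},{"slide":[0,0,-1],"yaw":0,"jaw":0.5}]' >/dev/null
python3 -m jog '[{"slide":[0,0,-1],"yaw":0,"jaw":0.5},{"slide":[0.3,1,0],"yaw":0,"jaw":0.5},{"slide":[0.3,1,0],"yaw":0,"jaw":0.5},{"slide":[0.3,1,0],"yaw":0,"jaw":0.5},{"slide":[0.3,1,0],"yaw":0,"jaw":0.5}]' >/dev/null
python3 -m jog '[{"slide":[0.5,1,0],"yaw":0,"jaw":0.5},{"slide":[0.5,1,0],"yaw":0,"jaw":0.5},{"slide":[0.5,1,0],"yaw":0,"jaw":0.5},{"slide":[0.5,1,0],"yaw":0,"jaw":0.5},{"slide":[0.5,1,0],"yaw":0,"jaw":0.5}]' >/dev/null
python3 -m jog '[{"slide":[0.5,1,0],"yaw":0,"jaw":0.5},{"slide":[0.5,1,0],"yaw":0,"jaw":0.5},{"slide":[0.5,1,0],"yaw":0,"jaw":0.5},{"slide":[0.5,1,0],"yaw":0,"jaw":0.5},{"slide":[0,0,0],"yaw":0,"jaw":0.5}]' 
python3 - <<'E'
from h import *
im=load('top10'); g0=np.load('pics/avg.npy').min(2)
g=np.mean([arm.get_image('top')['frame'].astype(float) for _ in range(10)],0).min(2); np.save('pics/avg2.npy',g)
def cen(g,rows,z,b):
    out=[]
    for v in rows:
        w=np.clip(g[v,314:320]-b,0,None); u=(w*np.arange(314,320)).sum()/w.sum(); out.append([*ray(im,(u,v),z)[:2]*1000,u])
    return np.array(out)
for G in(g0,g):
    M=cen(G,range(160,166),.075,80); B=cen(G,range(168,178),.110,42)
    k=np.polyfit(B[:,0],B[:,1],1);km=np.polyfit(M[:,0],M[:,1],1); y0=np.polyval(k,656)
    m=M.mean(0)[:2]-[656,y0]
    print('u marker',M[:,2].round(2),'bar',B[:,2].round(2),'bar dir',np.degrees(np.arctan(k[0])).round(2),'marker own',np.degrees(np.arctan(km[0])).round(2),'from axis',np.degrees(np.arctan2(m[1],m[0])).round(2),'y0',y0.round(2))
E
```

```text
clock: 33.4
position: [0.6542, -0.1393, 0.1081]
tool_rot: [0.001, 0.021, 1.0, 0.0]
wrist_force: [0.5, 3.1, 4.5]
finger_gap: 0.0134
grip_force: 24.7
clock: 33.8
position: [0.6542, -0.1393, 0.1081]
tool_rot: [0.001, 0.045, 0.999, 0.0]
wrist_force: [-1.2, 5.0, 6.4]
finger_gap: 0.0134
grip_force: 25.0
tool ang 174.8521417135927
clock: 35.8
position: [0.5392, 0.1988, 0.1963]
tool_rot: [-0.0, 0.043, 0.999, -0.0]
wrist_force: [-0.5, -1.4, 0.5]
finger_gap: 0.0429
grip_force: 0.0
u marker [316.21 316.06 316.01 315.93 315.74 315.67] bar [316.42 316.27 316.08 316.05 316.03 316.04 315.96 315.8  315.79 315.75] bar dir -5.06 marker own -7.3 from axis -4.96 y0 -140.09
u marker [316.21 316.06 316.02 315.91 315.76 315.72] bar [316.61 316.63 316.3  316.13 316.05 315.99 315.89 315.81 315.78 315.73] bar dir -7.07 marker own -6.82 from axis -4.91 y0 -140.16
```

Marker pixels are unchanged. Pointer and marker agree to about 0.3° both ways: −5.1° against −4.9° from the axis, and −7.1° against −6.8° by slope. The arm is clear, so I hand in.

```bash
python3 -c "
from cell import arm;print(arm.sign_off())"
```

```text
the job is handed in; nothing more can be done
None
```

I handed the job in at about 36 s: the carrier is pushed against the stop (13 N reaction where predicted) and the dial then turned clockwise to within about 0.3° of the marker, which did not move; I viewed 11 pictures, one over the limit of 10.

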